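# Set the print-head pressure dial four clicks up and lock it

### The job

On the printer mechanism, push the blue dial's lug round clockwise (seen from above) with a fingertip by exactly four clicks, without overshooting and without pulling the dial up. Then push the red lock tab fully home towards the dial, and let go with the dial still on its fourth click. Work gently, grip nothing, and leave the loose things where they are.

Things in the scene. Friction and masses are not known exactly. Their poses are not given: they have to be found in the camera images.
- unit: label-printer mechanism on a round turntable (400 diameter, top 30 above the table); all fixed. Origin: centre of the turntable's underside. Chassis a box 190 (x) by 300 (y), flat top plate 130 above the table. On it, in this frame: blue dial's axis at (-5, 70); red lock tab at (-15, -85) when fully open. Yaw up to 0.5 rad either way; z up
- dial_axis (a point): point on the dial's vertical axis at the flat top of its disc, 152 above the table. Blue disc 94 in diameter, on a grey collar 110 in diameter with ten white ticks at the click positions, 22.5 degrees apart. A hub 22 in diameter rises 6 above the disc
- dial_lug (a point): on top of the dial's only raised lug, 34 from the axis, 24 above the disc top. The lug is a radial fin, 12 wide, from 12 to 46 from the axis, white line on top; push its flat side to turn the dial. At the start it points to 135 degrees in the unit's frame (counter-clockwise from the unit's x, seen from above)
- dial (a joint): turn of the dial, rad, clockwise from above positive. Starts at 0, in its first click position; ten positions 0.3927 (22.5 degrees) apart, end stops at both ends. Sprung: about 6 N at the lug to leave a position; past halfway the dial snaps by itself into the next one, ahead of the finger, and stays there when left alone
- dial_lift (a joint): upward travel of the dial on its spindle, m; 0 seated; a spring holds it down with 6 N; pulled up it can rise 12 mm
- lock_tab (a point): centre of the top of the red lock tab. The tab is 30 (unit x) by 14 (unit y) by 26 high, its underside 4.5 above the unit's top plate, its top 160.5 above the table; it slides on an aluminium guide plate (36 by 90, 4 high)
- lock (a joint): travel of the lock tab, m, along the unit's +y, towards the dial; open 0 (starts between 0 and 0.006), fully home 0.030 against a firm stop; friction 2 N, no spring, stays where it is left
- tape_core: loose cardboard tape core, ring 60 outside, 38 inside, 30 high, on the turntable in front of the unit. Origin: centre of its underside
- roller: loose black rubber roller, upright, 24 diameter, 45 high, on the turntable behind the unit. Origin: centre of its underside
- spare_gear: loose yellow plastic gear ring, 36 diameter, 12 high, lying on the unit's top plate. Origin: centre of its underside
- screwdriver: loose red-handled screwdriver, 200 long, on the table. Origin: under its middle
- wrench: loose steel wrench, 180 long, on the table. Origin: under its middle
- spray_can: loose grey spray can, 60 diameter, 160 high, on the table. Origin: centre of its underside
- mug: loose blue mug, 80 diameter, 90 high, on the table. Origin: centre of its underside

How it is judged:
By the outcome, as a careful person would: the job done as asked, in the order asked, and still so for the second after the job is handed in, with the robot touching nothing.
It also fails if it takes over 53 s, if anything falls off the work surface, if the arm or the gripper's body presses on something with over 40 N, if the wrist force passes 120 N, or if a joint passes its speed limit or range.

### The arm

A 6-joint arm with a two-finger parallel gripper is mounted at the origin on the work surface. World frame = base frame: x ahead of the robot, y to its left, z up, the work surface at z = 0. Lengths are in m, angles in rad, forces in N, time in s.
With the tool pointing down it reaches from about 0.35 to 0.775 m from the base axis. Payload 5.5 kg.
Tool frame: the origin (TCP) lies midway between the tips of the shut fingers; the grasp point (between the pads) lies 19 mm behind it; z points along the fingers, y is the line along which they close (so a half turn about z gives the same grasp; the last joint's range is limited). The gripper opens to 85 mm and grips with 20 to 120 N. Pads are 22 mm wide; open, the fingers measure 114 mm over their backs; the gripper's body (76 mm by 85 mm) begins 54 mm behind the grasp point. The pads swing forward as they close: fully open they stand 13 mm farther back than shut.
Start: joints at [0.999, 0.313, 0.046, 1.304, 0, 1.431], TCP at [0.241, 0.522, 0.231] pointing down, gripper open.
Joint ranges: [-2.76, 2.76], [-0.86, 1.69], [-1.03, 1.26], [-2.2, 2.34], [-1.47, 1.5], [-3.14, 3.14]. Speed limits (rad/s): [2.57, 2.57, 3.14, 3.14, 3.14, 3.14].

### API

Orientations are given as a unit quaternion [w, x, y, z].
In Python, from workcell import env gives the robot as it stands. The module is installed in compiled form; this text tells all that it offers.
- The arm moves only by the tool carry_out, never from a script. Its argument "series" is a list of rows, each an object with "delta_rot": the turn, a rotation vector about the world's x, y, z normalised to -1 to 1, where 1 is 0.1 rad, a list of three; "travel": the shift along the world's x, y, z normalised to -1 to 1, where 1 is 0.025 m, a list of three; "fingers": the closure, from -1 (fully open) to 1 (shut). In form: [{"delta_rot": [ax, ay, az], "travel": [tx, ty, tz], "fingers": fingers}, ...]. A call has 1 to 5 rows; each row shifts and turns the commanded pose from where the row before left it; what a row does not reach is not made up. A row lasts 1/8 s, in which the tool goes at most 62.5 mm and 10.7 degrees, less where a joint would pass 70% of its speed; a pose out of reach is approached as far as the arm can. A call with a number of a shift or a turn outside -1 to 1 is refused whole. A call with a gripper value outside its range is refused whole. The fingers move at their own pace and stop on an object; "squeeze" is the grip in N (left out, the last holds). Time passes only in rows, so rows that do not move let the fingers close. It gives the time, the measured TCP pose, the force, the opening and the grip force at its end, in the units of the state.
- env.get_state(): the state, without advancing time (a new reading comes with each control period).
- env.read_camera(name): name is "scene" or "top" or "wrist"; returns a dict with "color" (420x560x3 uint8, red, green, blue), "fx", "fy", "cx", "cy" (pixels), "world_from_camera" (4x4, takes a point from camera to world coordinates); the wrist camera has in their place "hand_eye" (4x4, takes a point from camera to tool coordinates, whose origin is the TCP and whose axes are the flange's). Camera axes: x right, y up, looking along -z (the intrinsics and any distortion apply to the point x, -y, -z); pixel columns grow to the right and rows downward; lengths in m; the calibration is good to about 2 mm. A picture is of the moment at which its call begins: read the wrist's pose just before it. There is no depth.
- env.hand_in(): hands the job in; it is judged then, once.
The state is a dict: "clock": time; "joint_pos": joint angles; "qvel": joint speeds; "tau": joint torques, N m; "tcp_pos": TCP position; "orientation": TCP orientation; "wrist_force": force on the tool from outside, world axes, zero at the start; "ft_torque": the same for the moment, N m; "finger_gap": finger opening in m; "grip_force": force on a finger pad.
Only numpy, scipy, OpenCV 4.12 (cv2) and the standard library are available. Lean on these libraries where they do the work, as an engineer would, in place of code of your own. Each camera call takes 0.05 s, during which the arm holds its last target. There are 200 camera calls.

## Working session

There is one attempt and no reset: what is moved stays moved. The work goes in short steps, Python scripts to look and compute and a tool call to move; the robot and the scene stay as the last step left them, time stands still between calls to the robot, and variables do not carry over. Pictures are saved under pics/ and viewed, at most 10 in all, crops included, and the job is handed in when it is done.

Besides the shell and the picture viewer there is one more tool, called after "Call:" as a command line: name --argument value ..., lists and objects as JSON in quotes. carry_out: Moves the arm, as the interface text tells. Its arguments: {"type":"object","properties":{"series":{"type":"array","items":{"type":"object","properties":{"delta_rot":{"type":"array","items":{"type":"number"}},"travel":{"type":"array","items":{"type":"number"}},"fingers":{"type":"number"}}}},"squeeze":{"type":"number"}},"required":["series"]}

```bash
mkdir -p pics; python3 - <<'E'
from workcell import env
import cv2,numpy as np
s=env.get_state(); print({k:np.round(v,3).tolist() for k,v in s.items()})
for n in("top","scene"):
    c=env.read_camera(n); cv2.imwrite(f"pics/{n}0.png",c["color"][:,:,::-1]); print(n,c["fx"],c["fy"],c["cx"],c["cy"],np.round(c["world_from_camera"],4).tolist(),[k for k in c])
E
```

```text
{'clock': 0.0, 'joint_pos': [0.999, 0.314, 0.045, 1.304, -0.0, 1.431], 'qvel': [0.001, -0.0, -0.0, -0.0, 0.001, -0.001], 'tau': [-0.0, -48.063, 29.854, 0.02, -0.0, -0.0], 'tcp_pos': [0.24, 0.522, 0.23], 'orientation': [-0.0, 0.214, 0.977, -0.001], 'wrist_force': [-0.008, -0.048, 0.684], 'ft_torque': [-0.008, -0.045, -0.011], 'grip_force': 0.0, 'finger_gap': 0.085}
top 414.8637373700296 414.8637373700296 271.79936254375264 211.1152319320713 [[-0.0104, 0.9912, -0.1321, 0.3952], [-0.9998, -0.0085, 0.0153, -0.005], [0.0141, 0.1323, 0.9911, 1.3222], [0.0, 0.0, 0.0, 1.0]] ['color', 'fx', 'fy', 'cx', 'cy', 'world_from_camera']
scene 460.93952233672763 460.93952233672763 265.02981042404986 216.59151895457967 [[0.7589, -0.4997, 0.4175, 1.0436], [0.651, 0.5666, -0.5052, -0.6296], [0.0159, 0.6552, 0.7553, 1.0359], [0.0, 0.0, 0.0, 1.0]] ['color', 'fx', 'fy', 'cx', 'cy', 'world_from_camera']
```

View pics/top0.png

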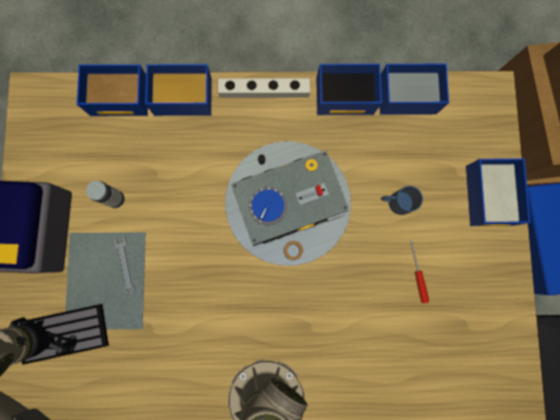

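View pics/scene0.png

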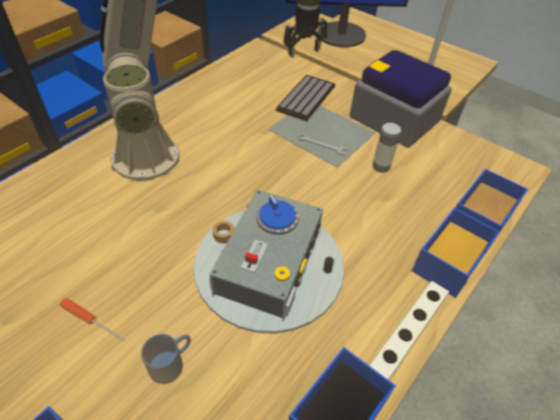

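The top view shows the dial at about (267,206), with its lug line pointing lower-left. The tab is at (320,190), the gear at (312,165), the core at (293,250), and the turntable is centred near (288,203). Next I measure these.

```bash
cat > h.py <<'E'
from workcell import env
import cv2,numpy as np
from scipy.spatial.transform import Rotation as R
def cam(n):
    s=env.get_state(); c=env.read_camera(n)
    if n=="wrist":
        T=np.eye(4); q=s["orientation"]; T[:3,:3]=R.from_quat([q[1],q[2],q[3],q[0]]).as_matrix(); T[:3,3]=s["tcp_pos"]
        c["world_from_camera"]=T@c["hand_eye"]
    c["hsv"]=cv2.cvtColor(c["color"],cv2.COLOR_RGB2HSV)
    return c
def ray(c,uv):
    T=c["world_from_camera"]; d=T[:3,:3]@np.array([(uv[0]-c["cx"])/c["fx"],-(uv[1]-c["cy"])/c["fy"],-1]); return T[:3,3],d
def onz(c,uv,z):
    o,d=ray(c,uv); return o+d*(z-o[2])/d[2]
def proj(c,p):
    T=c["world_from_camera"]; q=T[:3,:3].T@(np.array(p)-T[:3,3]); return np.array([c["cx"]-c["fx"]*q[0]/q[2],c["cy"]+c["fy"]*q[1]/q[2]])
def blue(c): h=c["hsv"]; return ((h[...,0]>100)&(h[...,0]<130)&(h[...,1]>150)&(h[...,2]>70)).astype(np.uint8)
def red(c): h=c["hsv"]; return (((h[...,0]<6)|(h[...,0]>172))&(h[...,1]>150)&(h[...,2]>80)).astype(np.uint8)
def blobs(m,a0=15):
    n,l,s,ce=cv2.connectedComponentsWithStats(m); return [(int(s[i,4]),ce[i].round(1).tolist(),s[i,:4].tolist()) for i in range(1,n) if s[i,4]>=a0]
E
python3 - <<'E'
from h import *
for n in("top","scene"):
    c=cam(n); print(n)
    for nm,m,z in(("blue",blue(c),.152),("red",red(c),.155)):
        for b in blobs(m): print(nm,b,onz(c,b[1],z).round(4))
    if n=="top": cv2.imwrite("pics/topc.png",cv2.resize(c["color"][130:270,215:365,::-1],None,fx=4,fy=4,interpolation=cv2.INTER_CUBIC))
E
```

```text
top
blue (396, [109.8, 85.0], [77, 65, 64, 41]) [0.9304 0.4509 0.152 ]
blue (462, [171.7, 85.2], [144, 65, 65, 41]) [0.9291 0.2689 0.152 ]
blue (636, [351.9, 85.9], [319, 64, 64, 41]) [ 0.9248 -0.2652  0.152 ]
blue (451, [415.4, 82.9], [385, 64, 63, 41]) [ 0.9334 -0.4555  0.152 ]
blue (3074, [541.5, 225.9], [478, 159, 82, 136]) [ 0.5019 -0.7936  0.152 ]
blue (719, [267.8, 204.5], [252, 190, 32, 31]) [ 0.5703 -0.0118  0.152 ]
red (39, [318.9, 189.9], [316, 186, 7, 9]) [ 0.6109 -0.1585  0.155 ]
red (190, [421.6, 286.7], [416, 271, 12, 31]) [ 0.3348 -0.438   0.155 ]
scene
blue (642, [88.3, 11.2], [63, 0, 40, 30]) [-0.7099  0.3272  0.152 ]
blue (126, [221.8, 3.8], [207, 0, 29, 11]) [-0.3562  0.7436  0.152 ]
blue (205, [367.1, 0.8], [322, 0, 82, 4]) [0.0833 1.1872 0.152 ]
blue (4079, [71.7, 83.5], [32, 40, 75, 94]) [-0.3147 -0.0188  0.152 ]
blue (78, [2.1, 63.5], [0, 53, 7, 19]) [-0.5997 -0.1089  0.152 ]
blue (16, [520.9, 195.8], [517, 190, 9, 13]) [1.0204 0.4704 0.152 ]
blue (669, [277.5, 214.7], [261, 201, 34, 27]) [ 0.5746 -0.0124  0.152 ]
blue (24, [506.0, 218.6], [500, 210, 13, 17]) [1.0216 0.3643 0.152 ]
blue (139, [482.9, 236.1], [463, 213, 36, 64]) [1.0006 0.2697 0.152 ]
blue (115, [309.1, 393.1], [291, 360, 45, 60]) [ 0.9084 -0.3212  0.152 ]
blue (187, [379.5, 397.2], [363, 363, 31, 57]) [ 1.0144 -0.2395  0.152 ]
blue (31, [53.2, 413.7], [47, 408, 13, 12]) [ 0.5751 -0.6603  0.152 ]
red (78, [250.9, 257.3], [246, 253, 11, 10]) [ 0.6141 -0.1583  0.155 ]
```

View pics/topc.png

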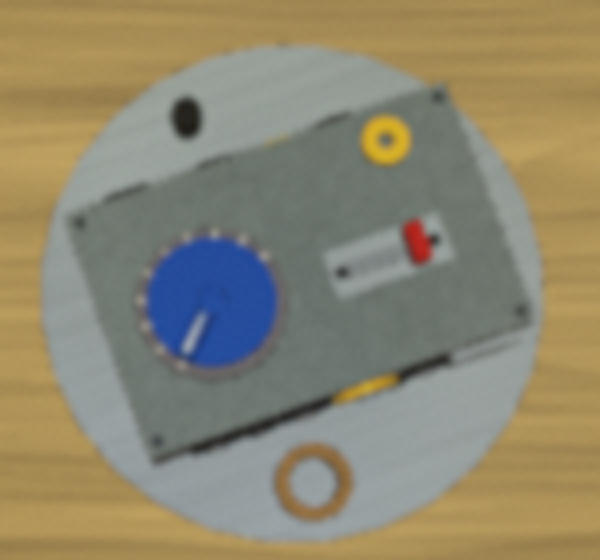

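The crop shows the lug's white line pointing lower-left. The tab is at the right end of its guide, and both have clear space around them. I'm moving over the unit with the fingers closing, and turning so that the tool's y axis lies along the lug.

Call:
carry_out --series '[{"delta_rot": [0, 0, 0.62], "travel": [0.46, -0.93, 0.16], "fingers": 1}, {"delta_rot": [0, 0, 0.62], "travel": [0.46, -0.93, 0.16], "fingers": 1}, {"delta_rot": [0, 0, 0.62], "travel": [0.46, -0.93, 0.16], "fingers": 1}, {"delta_rot": [0, 0, 0.62], "travel": [0.46, -0.93, 0.16], "fingers": 1}, {"delta_rot": [0, 0, 0.62], "travel": [0.46, -0.93, 0.16], "fingers": 1}]'

```text
clock: 0.82
tcp_pos: [0.2984, 0.4051, 0.2513]
orientation: [-0.0, 0.06, 0.998, -0.0]
wrist_force: [0.0, -0.6, 0.1]
finger_gap: 0.0002
grip_force: 0.0
```

Call:
carry_out --series '[{"delta_rot": [0, 0, 0.62], "travel": [0.46, -0.93, 0.16], "fingers": 1}, {"delta_rot": [0, 0, 0.62], "travel": [0.46, -0.93, 0.16], "fingers": 1}, {"delta_rot": [0, 0, 0.62], "travel": [0.46, -0.93, 0.16], "fingers": 1}, {"delta_rot": [0, 0, 0.62], "travel": [0.46, -0.93, 0.16], "fingers": 1}, {"delta_rot": [0, 0, 0.62], "travel": [0.46, -0.93, 0.16], "fingers": 1}]'

```text
clock: 1.45
tcp_pos: [0.3558, 0.2889, 0.2713]
orientation: [-0.0, -0.095, 0.995, -0.0]
wrist_force: [0.5, 0.1, 1.4]
finger_gap: 0.0002
grip_force: 0.0
```

Call:
carry_out --series '[{"delta_rot": [0, 0, 0.62], "travel": [0.46, -0.93, 0.16], "fingers": 1}, {"delta_rot": [0, 0, 0.62], "travel": [0.46, -0.93, 0.16], "fingers": 1}, {"delta_rot": [0, 0, 0.62], "travel": [0.46, -0.93, 0.16], "fingers": 1}, {"delta_rot": [0, 0, 0.62], "travel": [0.46, -0.93, 0.16], "fingers": 1}, {"delta_rot": [0, 0, 0.62], "travel": [0.46, -0.93, 0.16], "fingers": 1}]'

```text
clock: 2.08
tcp_pos: [0.4133, 0.1727, 0.2914]
orientation: [-0.0, -0.248, 0.969, 0.0]
wrist_force: [0.7, 0.9, -0.2]
finger_gap: 0.0004
grip_force: 0.0
```

Call:
carry_out --series '[{"delta_rot": [0, 0, 0.62], "travel": [0.46, -0.93, 0.16], "fingers": 1}, {"delta_rot": [0, 0, 0.62], "travel": [0.46, -0.93, 0.16], "fingers": 1}, {"delta_rot": [0, 0, 0.62], "travel": [0.46, -0.93, 0.16], "fingers": 1}, {"delta_rot": [0, 0, 0.62], "travel": [0.46, -0.93, 0.16], "fingers": 1}, {"delta_rot": [0, 0, 0.62], "travel": [0.46, -0.93, 0.16], "fingers": 1}]'

```text
clock: 2.7
tcp_pos: [0.4709, 0.0564, 0.3113]
orientation: [-0.0, -0.394, 0.919, 0.0]
wrist_force: [1.2, 0.3, 0.0]
finger_gap: -0.0002
grip_force: 0.0
```

Call:
carry_out --series '[{"delta_rot": [0, 0, 0.62], "travel": [0.46, -0.93, 0.16], "fingers": 1}, {"delta_rot": [0, 0, 0.62], "travel": [0.46, -0.93, 0.16], "fingers": 1}, {"delta_rot": [0, 0, 0.62], "travel": [0.46, -0.93, 0.16], "fingers": 1}, {"delta_rot": [0, 0, 0.62], "travel": [0.46, -0.93, 0.16], "fingers": 1}, {"delta_rot": [0, 0, 0.62], "travel": [0.46, -0.93, 0.16], "fingers": 1}]'

```text
clock: 3.32
tcp_pos: [0.5284, -0.0598, 0.3313]
orientation: [-0.0, -0.531, 0.847, 0.0]
wrist_force: [0.1, -1.0, -1.0]
finger_gap: 0.0001
grip_force: 0.0
```

```bash
python3 - <<'E'
from h import *
s=env.get_state(); print(s["clock"],s["tcp_pos"],s["orientation"],s["joint_pos"],s["qvel"])
c=cam("wrist"); cv2.imwrite("pics/w1.png",c["color"][:,:,::-1]); print(c["fx"],c["hand_eye"].round(3).tolist())
for nm,m,z in(("blue",blue(c),.152),("red",red(c),.1605)):
    for b in blobs(m,60): print(nm,b,onz(c,b[1],z).round(4))
for p in([.5705,-.012,.152],[.612,-.158,.1605]): print(proj(c,p))
E
```

```text
3.325 [ 0.52840418 -0.05977001  0.33127582] [-1.10438155e-04 -5.31258265e-01  8.47209900e-01  1.71539649e-04] [-2.63689213e-01  2.21585550e-01  1.66459859e-01  1.51607243e+00
  7.10471844e-05 -1.38385938e+00] [-0.30365422  0.22590195  0.36116262  0.13543037  0.0018875  -0.79349716]
352.72695355891545 [[-0.001, 0.962, 0.274, 0.07], [1.0, 0.001, 0.0, -0.0], [0.0, 0.274, -0.962, -0.143], [0.0, 0.0, 0.0, 1.0]]
blue (4697, [259.6, 239.7], [218, 205, 94, 84]) [ 0.5687 -0.0226  0.152 ]
red (628, [148.6, 131.3], [132, 117, 35, 31]) [ 0.6085 -0.1569  0.1605]
[262.89269793 249.6099436 ]
[144.45470712 131.94475007]
```

View pics/w1.png

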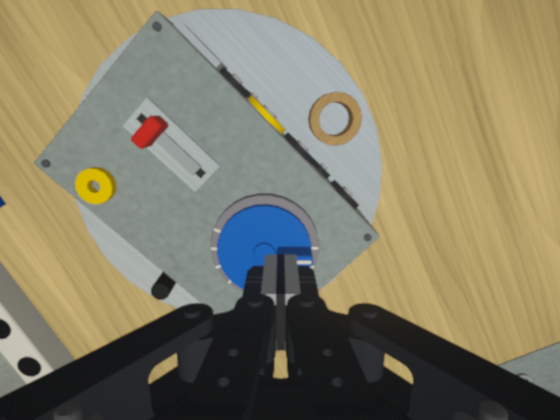

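The wrist view shows the tab at (148,131), the hub at (263,250) and the lug at (295,258), partly behind the fingers. The arm was still settling, so I'm shifting back for a clear, still view.

Call:
carry_out --series '[{"delta_rot": [0, 0, 0], "travel": [0.5, 1, 0], "fingers": 1}, {"delta_rot": [0, 0, 0], "travel": [0.5, 1, 0], "fingers": 1}, {"delta_rot": [0, 0, 0], "travel": [0.5, 1, 0], "fingers": 1}, {"delta_rot": [0, 0, 0], "travel": [0, 0, 0], "fingers": 1}, {"delta_rot": [0, 0, 0], "travel": [0, 0, 0], "fingers": 1}]'

```text
clock: 4.0
tcp_pos: [0.5653, 0.0159, 0.3311]
orientation: [-0.0, -0.53, 0.848, 0.0]
wrist_force: [-0.6, -0.6, -0.2]
finger_gap: -0.0001
grip_force: 0.0
```

```bash
cat >> h.py <<'E'
def disc(c,z=.152):
    m=blue(c); b=max([b for b in blobs(m,300)],key=lambda b:b[0]-40*np.hypot(*(np.array(b[1])-proj(c,[.57,-.013,z]))))
    x,y,w,h=b[2]; mm=np.zeros_like(m); mm[y:y+h,x:x+w]=m[y:y+h,x:x+w]
    k=max(cv2.findContours(mm,0,1)[0],key=len)
    return cv2.fitEllipse(cv2.convexHull(k)),b
def line(c,z=.176):   # white line on the lug -> world centroid and direction
    h=c["hsv"]; e,b=disc(c); m=np.zeros(h.shape[:2],np.uint8); cv2.ellipse(m,(e[0],(e[1][0]*.95,e[1][1]*.95),e[2]),1,-1)
    m&=((h[...,1]<110)&(h[...,2]>120)).astype(np.uint8)
    bb=blobs(m,3); ys,xs=np.nonzero(m); P=np.array([onz(c,p,z)[:2] for p in zip(xs,ys)]); 
    return bb,P
E
python3 - <<'E'
from h import *
s=env.get_state(); print(s["clock"],s["tcp_pos"],np.abs(s["qvel"]).max())
for n in ("wrist","top"):
    c=cam(n)
    if n=="wrist": cv2.imwrite("pics/w2.png",c["color"][:,:,::-1])
    e,b=disc(c); print(n,e,onz(c,e[0],.152).round(4))
    bb,P=line(c); print(bb, P.mean(0).round(4))
    for b in blobs(red(c),20): print("red",b,onz(c,b[1],.1605).round(4))
E
```

```text
4.0 [0.56529041 0.01588032 0.33111577] 0.014087176034133448
wrist ((262.9754943847656, 164.10589599609375), (99.19318389892578, 100.77617645263672), 124.17214965820312) [ 0.5695 -0.0115  0.152 ]
[(175, [294.8, 170.8], [278, 168, 34, 6])] [0.5451 0.0028]
red (896, [138.2, 28.3], [120, 8, 38, 40]) [ 0.6097 -0.1544  0.1605]
top ((350.25262451171875, 86.61334228515625), (65.2132797241211, 71.08020782470703), 93.60819244384766) [ 0.9226 -0.2602  0.152 ]
[(9, [340.0, 115.0], [336, 115, 9, 1])] [ 0.8417 -0.2281]
red (39, [318.9, 189.9], [316, 186, 7, 9]) [ 0.6099 -0.1578  0.1605]
red (190, [421.6, 286.7], [416, 271, 12, 31]) [ 0.3351 -0.436   0.1605]
```

View pics/w2.png

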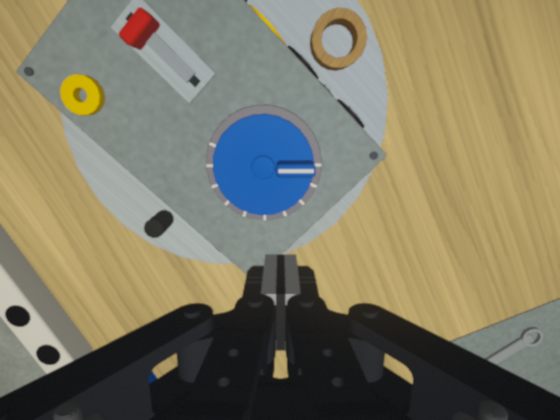

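The clear view shows the hub at (263,166), with the lug line running right to (312,171), in line with my pushing direction. The axis is at about (0.570, -0.0115) and the unit's yaw is about 19.3°. I'm going down behind the lug.

Call:
carry_out --series '[{"delta_rot": [0, 0, 0], "travel": [-0.77, -0.69, 0], "fingers": 1}, {"delta_rot": [0, 0, 0], "travel": [-0.77, -0.69, 0], "fingers": 1}, {"delta_rot": [0, 0, 0], "travel": [0, 0, -0.9], "fingers": 1}, {"delta_rot": [0, 0, 0], "travel": [0, 0, -0.9], "fingers": 1}, {"delta_rot": [0, 0, 0], "travel": [0, 0, -0.9], "fingers": 1}]'

```text
clock: 4.72
tcp_pos: [0.5267, -0.0194, 0.2635]
orientation: [0.0, -0.53, 0.848, -0.0]
wrist_force: [-0.3, 0.3, -0.4]
finger_gap: -0.0001
grip_force: 0.0
```

Call:
carry_out --series '[{"delta_rot": [0, 0, 0], "travel": [0, 0, -0.9], "fingers": 1}, {"delta_rot": [0, 0, 0], "travel": [0, 0, -0.9], "fingers": 1}, {"delta_rot": [0, 0, 0], "travel": [0, 0, -0.9], "fingers": 1}, {"delta_rot": [0, 0, 0], "travel": [0, 0, -0.9], "fingers": 1}, {"delta_rot": [0, 0, 0], "travel": [0, 0, -0.5], "fingers": 1}]'

```text
clock: 5.35
tcp_pos: [0.5263, -0.0191, 0.1604]
orientation: [-0.001, -0.53, 0.848, 0.0]
wrist_force: [0.7, 0.5, -0.5]
finger_gap: -0.0003
grip_force: 0.0
```

```bash
python3 - <<'E'
from h import *
s=env.get_state(); print(s["clock"],s["tcp_pos"],s["wrist_force"])
c=cam("wrist"); cv2.imwrite("pics/w3.png",c["color"][:,:,::-1])
E
```

```text
5.35 [ 0.52631518 -0.01907021  0.16038256] [ 0.68866308  0.4791425  -0.46608213]
```

View pics/w3.png

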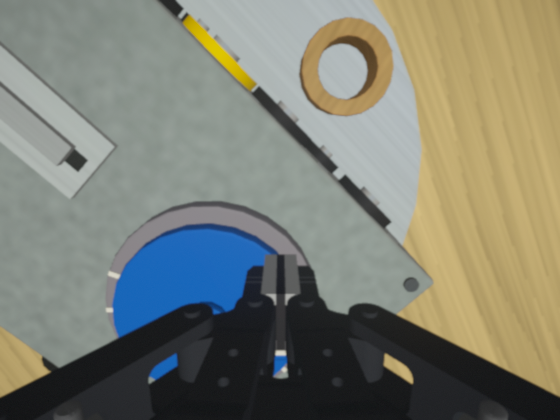

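The fingertip sits beside the dial rim, with no contact. I'm tabulating arc waypoints around the axis.

```bash
cat > arc.py <<'E'
import numpy as np
A=np.array([.570,-.0115]); th0=154.3
def P(phi,off,r=.036):
    t=np.radians(th0-phi); return A+r*np.array([np.cos(t),np.sin(t)])+off*np.array([np.sin(t),-np.cos(t)])*np.array([-1,-1])*-1*-1 if 0 else A+r*np.array([np.cos(t),np.sin(t)])+off*np.array([-np.sin(t),np.cos(t)])
E
python3 - <<'E'
from arc import *
p=np.array([.5263,-.0191])
print("contact move mm",(P(0,.017)-p)*1e3)
for a in range(0,93,3):
    d=(P(a+3,.017)-P(a,.017))/.025; print(a+3,P(a+3,.017).round(4),d.round(3))
E
# rot per 3deg row = -0.524
```

```text
contact move mm [3.88902279 7.89341768]
3 [ 0.5303 -0.0091] [0.003 0.083]
6 [ 0.5304 -0.007 ] [0.007 0.083]
9 [ 0.5307 -0.005 ] [0.011 0.083]
12 [ 0.5311 -0.0029] [0.016 0.082]
15 [ 0.5316 -0.0009] [0.02  0.081]
18 [0.5322 0.0011] [0.024 0.08 ]
21 [0.5329 0.003 ] [0.028 0.078]
24 [0.5338 0.005 ] [0.032 0.077]
27 [0.5347 0.0068] [0.036 0.075]
30 [0.5357 0.0087] [0.04  0.073]
33 [0.5368 0.0104] [0.044 0.071]
36 [0.538  0.0121] [0.048 0.068]
39 [0.5392 0.0138] [0.051 0.066]
42 [0.5406 0.0154] [0.055 0.063]
45 [0.5421 0.0169] [0.058 0.06 ]
48 [0.5436 0.0183] [0.061 0.057]
51 [0.5452 0.0196] [0.064 0.054]
54 [0.5468 0.0209] [0.067 0.05 ]
57 [0.5486 0.022 ] [0.069 0.047]
60 [0.5503 0.0231] [0.071 0.043]
63 [0.5522 0.0241] [0.074 0.039]
66 [0.5541 0.025 ] [0.076 0.035]
69 [0.556  0.0258] [0.077 0.031]
72 [0.558  0.0265] [0.079 0.027]
75 [0.56  0.027] [0.08  0.023]
78 [0.562  0.0275] [0.081 0.019]
81 [0.5641 0.0279] [0.082 0.015]
84 [0.5661 0.0281] [0.083 0.01 ]
87 [0.5682 0.0283] [0.083 0.006]
90 [0.5703 0.0283] [0.083 0.002]
93 [0.5724 0.0282] [ 0.083 -0.003]
```

Call:
carry_out --series '[{"delta_rot": [0, 0, 0], "travel": [0.06, 0.11, 0], "fingers": 1}, {"delta_rot": [0, 0, 0], "travel": [0.03, 0.05, 0], "fingers": 1}, {"delta_rot": [0, 0, 0], "travel": [0.03, 0.05, 0], "fingers": 1}, {"delta_rot": [0, 0, 0], "travel": [0, 0, 0], "fingers": 1}]'

```text
clock: 5.9
tcp_pos: [0.5305, -0.0131, 0.1618]
orientation: [0.0, -0.531, 0.848, -0.0]
wrist_force: [-0.3, -0.1, 0.7]
finger_gap: -0.0004
grip_force: 0.0
```

Call:
carry_out --series '[{"delta_rot": [0, 0, 0], "travel": [0.02, 0.05, 0], "fingers": 1}, {"delta_rot": [0, 0, 0], "travel": [0.02, 0.05, 0], "fingers": 1}, {"delta_rot": [0, 0, 0], "travel": [0, 0, 0], "fingers": 1}]'

```text
clock: 6.28
tcp_pos: [0.5312, -0.0106, 0.1613]
orientation: [-0.0, -0.53, 0.848, 0.0]
wrist_force: [-0.6, 0.1, -0.5]
finger_gap: -0.0003
grip_force: 0.0
```

Call:
carry_out --series '[{"delta_rot": [0, 0, -0.52], "travel": [0, 0.08, 0], "fingers": 1}, {"delta_rot": [0, 0, 0], "travel": [0, 0, 0], "fingers": 1}]'

```text
clock: 6.52
tcp_pos: [0.5311, -0.009, 0.1613]
orientation: [-0.0, -0.508, 0.861, -0.0]
wrist_force: [-0.2, -2.1, -0.0]
finger_gap: -0.0
grip_force: 0.7
```

Call:
carry_out --series '[{"delta_rot": [0, 0, -0.52], "travel": [0.01, 0.08, 0], "fingers": 1}, {"delta_rot": [0, 0, 0], "travel": [0, 0, 0], "fingers": 1}]'

```text
clock: 6.78
tcp_pos: [0.5307, -0.0083, 0.1613]
orientation: [-0.002, -0.486, 0.874, -0.001]
wrist_force: [-1.8, -6.2, 0.8]
finger_gap: 0.0001
grip_force: 3.3
```

Call:
carry_out --series '[{"delta_rot": [0, 0, -0.52], "travel": [0.01, 0.08, 0], "fingers": 1}, {"delta_rot": [0, 0, 0], "travel": [0, 0, 0], "fingers": 1}]'

```text
clock: 7.02
tcp_pos: [0.5302, -0.0077, 0.1612]
orientation: [-0.003, -0.462, 0.887, -0.002]
wrist_force: [-4.3, -10.8, 2.7]
finger_gap: 0.0001
grip_force: 6.0
```

```bash
python3 - <<'E'
from h import *
s=env.get_state(); print(s["clock"],s["tcp_pos"],s["wrist_force"],s["ft_torque"])
c=cam("wrist"); a=c["color"][200:400,80:400,::-1]
t=cam("top"); b=t["color"][180:230,240:300,::-1]
cc=cam("scene")["color"][180:250,235:320,::-1]
r=lambda x:cv2.resize(x,(390,290),interpolation=cv2.INTER_CUBIC)
cv2.imwrite("pics/m4.png",np.vstack([np.hstack([r(a),r(b)]),np.hstack([r(cc),r(cc)])]))
E
```

```text
7.025 [ 0.53017789 -0.0077021   0.16123745] [ -4.30390139 -10.84130233   2.74685781] [-2.21149059  0.98256935  0.02160149]
```

View pics/m4.png

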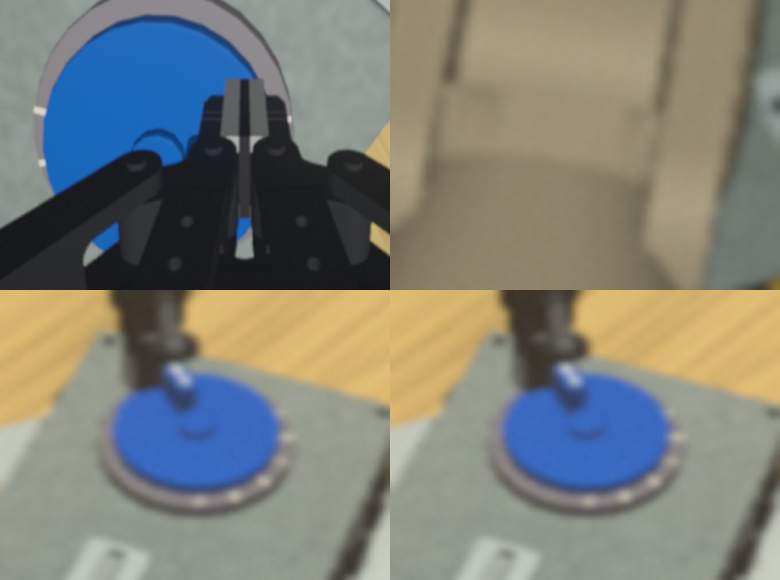

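The crops show the fingertip against the lug's flat side in the scene view, and the lug still close to its start angle. I'm dwelling briefly, then measuring the lug angle from the scene camera.

Call:
carry_out --series '[{"delta_rot": [0, 0, 0], "travel": [0, 0, 0], "fingers": 1}, {"delta_rot": [0, 0, 0], "travel": [0, 0, 0], "fingers": 1}]'

```text
clock: 7.42
tcp_pos: [0.5302, -0.0077, 0.1613]
orientation: [-0.003, -0.462, 0.887, -0.002]
wrist_force: [-4.4, -10.5, 1.4]
finger_gap: -0.0
grip_force: 5.8
```

```bash
cat >> h.py <<'E'
def lug(n="scene",im=None,A=(.5725,-.0125)):
    c=cam(n)
    if im is not None: c["color"]=im; c["hsv"]=cv2.cvtColor(im,cv2.COLOR_RGB2HSV)
    f=8; pc=proj(c,[.57,-.012,.164]); x0,y0=(pc-26).astype(int)
    g=cv2.resize(c["color"][y0:y0+52,x0:x0+52],None,fx=f,fy=f,interpolation=cv2.INTER_CUBIC).astype(float)
    w=np.clip(g[...,0]-110,0,None)*(g[...,0]>g[...,2]*.6)   # red channel: blue disc is low, the line high
    ys,xs=np.nonzero(w>0); P=np.array([onz(c,((x+.5)/f+x0-.5,(y+.5)/f+y0-.5),.176)[:2] for x,y in zip(xs,ys)]); W=w[ys,xs]
    k=np.hypot(*(P-np.array([.5715,-.012])).T); s=(k<.043)&(k>.012); 
    m=np.average(P[s],axis=0,weights=W[s]); d=m-np.array([.5715,-.012]); return m.round(4),np.degrees(np.arctan2(d[1],d[0])).round(1),np.hypot(*d).round(4),int(s.sum())
E
python3 - <<'E'
from h import *
s=env.get_state(); print(s["clock"],s["tcp_pos"],s["wrist_force"],s["ft_torque"])
print("start",lug("scene",cv2.imread("pics/scene0.png")[:,:,::-1].copy())); print("now",lug())
E
```

```text
7.425 [ 0.53024227 -0.00771789  0.16126911] [ -4.40858715 -10.45401259   1.37399342] [-2.0975623   0.94598278  0.10758383]
start (array([0.5542, 0.0112]), np.float64(126.7), np.float64(0.029), 8685)
now (array([0.5615, 0.0169]), np.float64(109.2), np.float64(0.0306), 6631)
```

Call:
carry_out --series '[{"delta_rot": [0, 0, -0.52], "travel": [0.02, 0.08, 0], "fingers": 1}, {"delta_rot": [0, 0, 0], "travel": [0, 0, 0], "fingers": 1}]'

```text
clock: 7.78
tcp_pos: [0.5305, -0.005, 0.1611]
orientation: [-0.003, -0.439, 0.898, -0.001]
wrist_force: [-3.9, -6.9, 2.4]
finger_gap: -0.0
grip_force: 4.3
```

Call:
carry_out --series '[{"delta_rot": [0, 0, -0.52], "travel": [0.02, 0.08, 0], "fingers": 1}, {"delta_rot": [0, 0, 0], "travel": [0, 0, 0], "fingers": 1}]'

```text
clock: 8.02
tcp_pos: [0.5315, -0.0017, 0.1611]
orientation: [-0.001, -0.416, 0.909, -0.0]
wrist_force: [-3.2, -3.0, 1.1]
finger_gap: 0.0003
grip_force: 2.2
```

Call:
carry_out --series '[{"delta_rot": [0, 0, -0.52], "travel": [0.02, 0.08, 0], "fingers": 1}, {"delta_rot": [0, 0, 0], "travel": [0, 0, 0], "fingers": 1}]'

```text
clock: 8.28
tcp_pos: [0.5326, 0.0013, 0.1612]
orientation: [-0.0, -0.393, 0.92, 0.0]
wrist_force: [-2.4, -0.8, 0.5]
finger_gap: 0.0001
grip_force: 1.0
```

Call:
carry_out --series '[{"delta_rot": [0, 0, -0.52], "travel": [0.03, 0.08, 0], "fingers": 1}, {"delta_rot": [0, 0, 0], "travel": [0, 0, 0], "fingers": 1}]'

```text
clock: 8.52
tcp_pos: [0.5344, 0.0036, 0.1614]
orientation: [0.001, -0.369, 0.929, 0.0]
wrist_force: [0.1, 0.4, -0.0]
finger_gap: -0.0001
grip_force: 0.0
```

```bash
python3 - <<'E'
from h import *
s=env.get_state(); print(s["clock"],s["tcp_pos"],s["wrist_force"])
c=cam("scene"); f=lambda a:cv2.resize(a[180:250,235:320],(400,330),interpolation=cv2.INTER_CUBIC)
cv2.imwrite("pics/s5.png",np.hstack([f(cv2.imread("pics/scene0.png")),f(c["color"][:,:,::-1])]))
E
```

```text
8.525 [0.53437044 0.0035696  0.16137838] [ 0.13414619  0.39301911 -0.04140845]
```

View pics/s5.png

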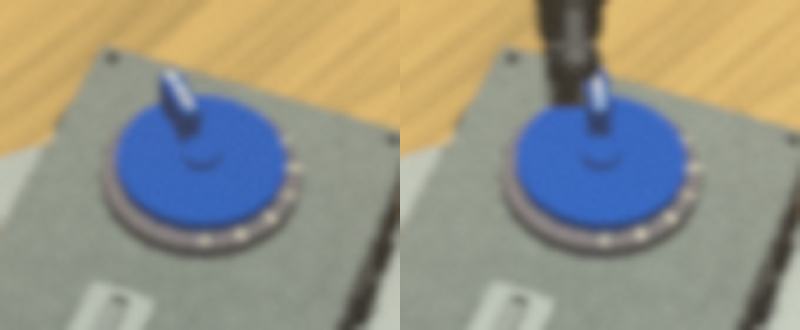

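Right crop: the lug has turned one click, to (600,95) from (180,95) in the left crop, and the contact force is zero. On to click 2.

Call:
carry_out --series '[{"delta_rot": [0, 0, -0.52], "travel": [0.03, 0.08, 0], "fingers": 1}, {"delta_rot": [0, 0, -0.52], "travel": [0.04, 0.07, 0], "fingers": 1}, {"delta_rot": [0, 0, -0.52], "travel": [0.04, 0.07, 0], "fingers": 1}, {"delta_rot": [0, 0, 0], "travel": [0, 0, 0], "fingers": 1}]'

```text
clock: 9.07
tcp_pos: [0.5346, 0.0069, 0.1611]
orientation: [-0.003, -0.295, 0.956, -0.001]
wrist_force: [-7.2, -7.5, 4.9]
finger_gap: -0.0001
grip_force: 5.3
```

Call:
carry_out --series '[{"delta_rot": [0, 0, -0.52], "travel": [0.04, 0.07, 0], "fingers": 1}, {"delta_rot": [0, 0, -0.52], "travel": [0.05, 0.07, 0], "fingers": 1}, {"delta_rot": [0, 0, 0], "travel": [0, 0, 0], "fingers": 1}]'

```text
clock: 9.45
tcp_pos: [0.5376, 0.0114, 0.1612]
orientation: [-0.001, -0.245, 0.97, -0.0]
wrist_force: [-4.2, -2.4, 1.8]
finger_gap: 0.0001
grip_force: 2.7
```

Call:
carry_out --series '[{"delta_rot": [0, 0, -0.52], "travel": [0.05, 0.07, 0], "fingers": 1}, {"delta_rot": [0, 0, 0], "travel": [0, 0, 0], "fingers": 1}]'

```text
clock: 9.7
tcp_pos: [0.5398, 0.0139, 0.1613]
orientation: [-0.0, -0.22, 0.975, 0.0]
wrist_force: [-2.7, -1.2, 1.7]
finger_gap: -0.0001
grip_force: 1.3
```

Call:
carry_out --series '[{"delta_rot": [0, 0, -0.52], "travel": [0.05, 0.06, 0], "fingers": 1}, {"delta_rot": [0, 0, 0], "travel": [0, 0, 0], "fingers": 1}]'

```text
clock: 9.95
tcp_pos: [0.5419, 0.0158, 0.1614]
orientation: [0.0, -0.195, 0.981, 0.0]
wrist_force: [-0.6, 0.1, -0.2]
finger_gap: 0.0001
grip_force: 0.1
```

Call:
carry_out --series '[{"delta_rot": [0, 0, -0.52], "travel": [0.06, 0.06, 0], "fingers": 1}, {"delta_rot": [0, 0, -0.52], "travel": [0.06, 0.06, 0], "fingers": 1}, {"delta_rot": [0, 0, -0.52], "travel": [0.06, 0.05, 0], "fingers": 1}, {"delta_rot": [0, 0, 0], "travel": [0, 0, 0], "fingers": 1}]'

```text
clock: 10.45
tcp_pos: [0.5436, 0.0188, 0.161]
orientation: [-0.002, -0.117, 0.993, -0.001]
wrist_force: [-8.5, -5.2, 4.6]
finger_gap: 0.0003
grip_force: 4.5
```

Call:
carry_out --series '[{"delta_rot": [0, 0, -0.52], "travel": [0.07, 0.05, 0], "fingers": 1}, {"delta_rot": [0, 0, -0.52], "travel": [0.07, 0.05, 0], "fingers": 1}, {"delta_rot": [0, 0, 0], "travel": [0, 0, 0], "fingers": 1}]'

```text
clock: 10.82
tcp_pos: [0.5474, 0.0217, 0.1611]
orientation: [-0.002, -0.066, 0.998, -0.0]
wrist_force: [-6.4, -2.5, 3.1]
finger_gap: -0.0001
grip_force: 3.1
```

Call:
carry_out --series '[{"delta_rot": [0, 0, -0.52], "travel": [0.07, 0.04, 0], "fingers": 1}, {"delta_rot": [0, 0, 0], "travel": [0, 0, 0], "fingers": 1}]'

```text
clock: 11.08
tcp_pos: [0.5508, 0.0233, 0.1613]
orientation: [-0.0, -0.04, 0.999, 0.0]
wrist_force: [-1.6, -0.9, 0.8]
finger_gap: 0.0001
grip_force: 1.3
```

Call:
carry_out --series '[{"delta_rot": [0, 0, -0.52], "travel": [0.07, 0.04, 0], "fingers": 1}, {"delta_rot": [0, 0, 0], "travel": [0, 0, 0], "fingers": 1}]'

```text
clock: 11.32
tcp_pos: [0.5535, 0.0244, 0.1613]
orientation: [0.001, -0.014, 1.0, 0.0]
wrist_force: [0.2, -0.1, -0.9]
finger_gap: 0.0
grip_force: 0.2
```

```bash
python3 - <<'E'
from h import *
s=env.get_state(); print(s["clock"],s["tcp_pos"],s["wrist_force"],s["joint_pos"].round(2))
c=cam("scene"); f=lambda a:cv2.resize(a[180:250,235:320],(400,330),interpolation=cv2.INTER_CUBIC)
cv2.imwrite("pics/s6.png",np.hstack([f(cv2.imread("pics/scene0.png")),f(c["color"][:,:,::-1])]))
E
```

```text
11.325 [0.5534995  0.02440034 0.16134221] [ 0.21553538 -0.11794083 -0.94677844] [-0.1   0.3  -0.14  1.12  0.   -0.13]
```

View pics/s6.png

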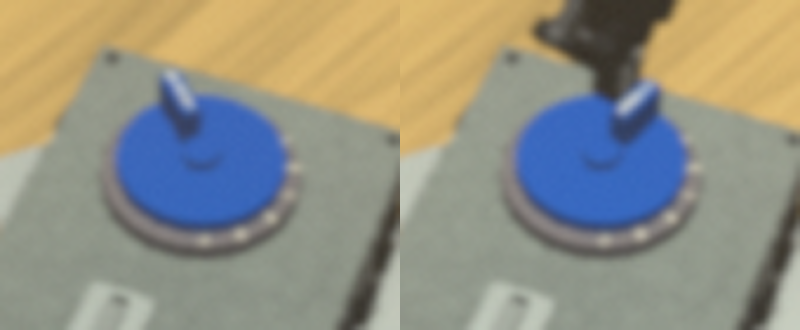

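Right crop: the lug is at (637,97). That is a 37 px offset from the hub, against 40 px expected for three clicks, and the force is zero. Click 4 next, in smaller steps near the end.

Call:
carry_out --series '[{"delta_rot": [0, 0, -0.52], "travel": [0.08, 0.04, 0], "fingers": 1}, {"delta_rot": [0, 0, -0.52], "travel": [0.08, 0.03, 0], "fingers": 1}, {"delta_rot": [0, 0, -0.52], "travel": [0.08, 0.03, 0], "fingers": 1}, {"delta_rot": [0, 0, 0], "travel": [0, 0, 0], "fingers": 1}]'

```text
clock: 11.88
tcp_pos: [0.5563, 0.0268, 0.1609]
orientation: [-0.003, 0.064, 0.998, -0.0]
wrist_force: [-8.9, -1.1, 3.7]
finger_gap: -0.0
grip_force: 4.2
```

Call:
carry_out --series '[{"delta_rot": [0, 0, -0.52], "travel": [0.08, 0.02, 0], "fingers": 1}, {"delta_rot": [0, 0, -0.52], "travel": [0.08, 0.02, 0], "fingers": 1}, {"delta_rot": [0, 0, 0], "travel": [0, 0, 0], "fingers": 1}]'

```text
clock: 12.25
tcp_pos: [0.5601, 0.0281, 0.161]
orientation: [-0.003, 0.116, 0.993, -0.0]
wrist_force: [-8.4, -0.3, 3.1]
finger_gap: -0.0003
grip_force: 4.0
```

Call:
carry_out --series '[{"delta_rot": [0, 0, -0.52], "travel": [0.08, 0.02, 0], "fingers": 1}, {"delta_rot": [0, 0, 0], "travel": [0, 0, 0], "fingers": 1}]'

```text
clock: 12.5
tcp_pos: [0.5642, 0.0283, 0.1612]
orientation: [-0.001, 0.142, 0.99, -0.0]
wrist_force: [-4.6, 0.3, 1.3]
finger_gap: 0.0001
grip_force: 1.8
```

Call:
carry_out --series '[{"delta_rot": [0, 0, -0.26], "travel": [0.04, 0.01, 0], "fingers": 1}, {"delta_rot": [0, 0, 0], "travel": [0, 0, 0], "fingers": 1}]'

```text
clock: 12.75
tcp_pos: [0.5662, 0.0284, 0.1612]
orientation: [0.0, 0.155, 0.988, -0.0]
wrist_force: [-1.6, -1.0, 0.5]
finger_gap: -0.0
grip_force: 0.8
```

Almost there: one half-step, then check.

Call:
carry_out --series '[{"delta_rot": [0, 0, -0.26], "travel": [0.04, 0.01, 0], "fingers": 1}, {"delta_rot": [0, 0, 0], "travel": [0, 0, 0], "fingers": 1}]'

```text
clock: 13.0
tcp_pos: [0.5677, 0.0288, 0.1614]
orientation: [0.001, 0.168, 0.986, 0.0]
wrist_force: [-0.3, 0.3, 0.6]
finger_gap: -0.0
grip_force: 0.1
```

The force is gone, so the dial should have snapped to click 4. I'm backing off, going up, and checking.

Call:
carry_out --series '[{"delta_rot": [0, 0, 0], "travel": [-0.38, 0.14, 0], "fingers": 1}, {"delta_rot": [0, 0, 0], "travel": [0, 0, 0], "fingers": 1}, {"delta_rot": [0, 0, 0], "travel": [0, 0, 1], "fingers": 1}, {"delta_rot": [0, 0, 0], "travel": [0, 0, 1], "fingers": 1}, {"delta_rot": [0, 0, 0], "travel": [0, 0, 1], "fingers": 1}]'

```text
clock: 13.62
tcp_pos: [0.5575, 0.0324, 0.2373]
orientation: [0.0, 0.168, 0.986, 0.0]
wrist_force: [0.6, -0.5, 0.0]
finger_gap: 0.0001
grip_force: 0.0
```

Call:
carry_out --series '[{"delta_rot": [0, 0, -0.9], "travel": [0.25, -0.87, 0], "fingers": 1}, {"delta_rot": [0, 0, -0.9], "travel": [0.25, -0.87, 0], "fingers": 1}, {"delta_rot": [0, 0, -0.9], "travel": [0.25, -0.87, 0], "fingers": 1}, {"delta_rot": [0, 0, -0.9], "travel": [0.25, -0.87, 0], "fingers": 1}, {"delta_rot": [0, 0, -0.9], "travel": [0.25, -0.87, 0], "fingers": 1}]'

```text
clock: 14.25
tcp_pos: [0.589, -0.0772, 0.2365]
orientation: [0.0, 0.385, 0.923, 0.0]
wrist_force: [0.7, 0.7, -0.3]
finger_gap: 0.0002
grip_force: 0.0
```

Call:
carry_out --series '[{"delta_rot": [0, 0, -0.9], "travel": [0.25, -0.87, 0], "fingers": 1}, {"delta_rot": [0, 0, -0.9], "travel": [0.25, -0.87, 0], "fingers": 1}, {"delta_rot": [0, 0, -0.9], "travel": [0.25, -0.87, 0], "fingers": 1}, {"delta_rot": [0, 0, -0.9], "travel": [0.25, -0.87, 0], "fingers": 1}, {"delta_rot": [0, 0, -0.9], "travel": [0.25, -0.87, 0], "fingers": 1}]'

```text
clock: 14.88
tcp_pos: [0.6203, -0.1859, 0.2365]
orientation: [0.0, 0.581, 0.814, 0.0]
wrist_force: [0.4, 1.3, 0.2]
finger_gap: -0.0
grip_force: 0.0
```

Call:
carry_out --series '[{"delta_rot": [0, 0, 0], "travel": [0, 0, 0], "fingers": 1}, {"delta_rot": [0, 0, 0], "travel": [0, 0, 0], "fingers": 1}]'

```text
clock: 15.12
tcp_pos: [0.6197, -0.1847, 0.2363]
orientation: [-0.0, 0.58, 0.815, 0.0]
wrist_force: [0.5, -0.4, -0.4]
finger_gap: -0.0002
grip_force: 0.0
```

```bash
python3 - <<'E'
from h import *
s=env.get_state(); print(s["clock"],s["tcp_pos"],s["orientation"].round(3),s["joint_pos"].round(2))
c=cam("wrist"); print(proj(c,[.57,-.0115,.152]))
bb,P=line(c); print(bb,P.mean(0)); e,_=disc(c); A=onz(c,e[0],.152)[:2]; d=P.mean(0)-A; print("axis",A,"lug ang",np.degrees(np.arctan2(d[1],d[0])),np.hypot(*d))
v=cv2.fitLine(P.astype(np.float32),2,0,.01,.01).ravel(); print("line dir",np.degrees(np.arctan2(v[1],v[0])))
for b in blobs(red(c),60): print(b,onz(c,b[1],.1605))
cv2.imwrite("pics/w7.png",c["color"][:,:,::-1])
E
```

```text
15.125 [ 0.61973587 -0.18472447  0.23629178] [-0.     0.58   0.815  0.   ] [-0.41  0.46  0.27  1.38  0.    0.82]
[ 299.30164399 -106.15445252]
[(51, [536.2, 254.7], [525, 252, 23, 8]), (366, [481.7, 289.2], [459, 258, 44, 78]), (3, [468.0, 309.0], [467, 309, 3, 1])] [ 0.75780815 -0.17914567]
axis [ 0.80514512 -0.20328611] lug ang 152.97978045504786 0.05313708358481103
line dir 80.53533
(1020, [283.2, 175.4], [261, 164, 45, 25]) [ 0.61134945 -0.1561235   0.1605    ]
(225, [5.7, 340.5], [0, 332, 17, 19]) [ 0.4620414  -0.33524412  0.1605    ]
```

View pics/w7.png

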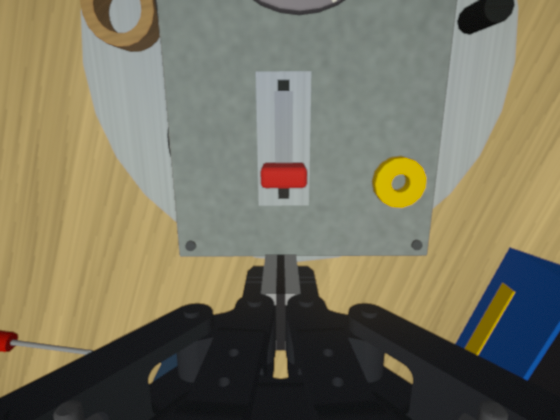

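The tab is at (283,175), lined up with the fingers, and the gear is clear at (400,182). The dial is out of this view, so I'm measuring the lug angle numerically from the fixed cameras, using the start picture as a reference.

```bash
cat > ang.py <<'E'
from h import *
def ang(c,im=None):
    im=c["color"] if im is None else im
    out=[]
    A=np.array([.571,-.012]); t=np.linspace(0,6.28,60)
    poly=np.array([proj(c,[A[0]+.048*np.cos(a),A[1]+.048*np.sin(a),.176]) for a in t]); f=8
    x0,y0=(poly.min(0)-4).astype(int); x1,y1=(poly.max(0)+4).astype(int)
    g=cv2.resize(im[y0:y1,x0:x1],None,fx=f,fy=f,interpolation=cv2.INTER_CUBIC)
    disc=np.zeros(g.shape[:2],np.uint8)
    pd=np.array([proj(c,[A[0]+.045*np.cos(a),A[1]+.045*np.sin(a),.176]) for a in t])
    cv2.fillPoly(disc,[((pd-[x0,y0]+.5)*f).astype(np.int32)],1)
    r=g[...,0].astype(float); b=g[...,2].astype(float)
    m=((r>105)&(b>r*1.12)&(disc>0)).astype(np.uint8)   # bluish white, not wood, not grey
    for a,ce,_ in sorted(blobs(m,60),reverse=True)[:3]:
        p=onz(c,(np.array(ce)+.5)/f+[x0,y0]-.5,.176)[:2]-A; out.append((a,np.degrees(np.arctan2(p[1],p[0])).round(1),(np.hypot(*p)*1e3).round(1)))
    return out
if __name__=="__main__":
    for n in("scene","top"):
        c=cam(n); print(n,"start",ang(c,cv2.imread(f"pics/{n}0.png")[:,:,::-1].copy()),"now",ang(c))
        print("red",[onz(c,b[1],.155).round(4).tolist() for b in blobs(red(c),20)])
E
python3 ang.py
```

```text
scene start [(3292, np.float64(120.0), np.float64(25.8)), (694, np.float64(-153.9), np.float64(36.0))] now [(3527, np.float64(99.0), np.float64(24.0)), (175, np.float64(38.8), np.float64(43.4))]
red [[0.6141, -0.1583, 0.155]]
top start [(1170, np.float64(153.7), np.float64(32.8)), (98, np.float64(-2.0), np.float64(40.9)), (82, np.float64(-29.1), np.float64(41.2))] now [(1339, np.float64(70.5), np.float64(30.9)), (101, np.float64(-2.0), np.float64(40.8)), (77, np.float64(-53.5), np.float64(42.2))]
red [[0.3351, -0.4381, 0.155]]
```

```bash
sed -i 's/r>105)/r>TH)/; s/^from h import \*/from h import *\nTH=150/' ang.py; python3 - <<'E'
import ang; from h import *
C={n:cam(n) for n in("scene","top")}
S={n:cv2.imread(f"pics/{n}0.png")[:,:,::-1].copy() for n in C}
s5=cv2.imread("pics/s6.png")
for th in(130,150,170):
    ang.TH=th
    for n,c in C.items(): print(th,n,"start",ang.ang(c,S[n])[:2],"now",ang.ang(c)[:2])
c=C["scene"]
for k in range(3,6):
    a=np.radians(154.3-22.5*k); print(k,proj(c,[.572+.029*np.cos(a),-.0125+.029*np.sin(a),.176]).round(1))
g=c["color"][195:225,262:298].astype(int); m=(g.min(2)>130)&(g[...,2]>g[...,0]+15); print(np.argwhere(m)[:,::-1]+[262,195], g[m])
E
```

```text
130 scene start [(1390, np.float64(145.7), np.float64(32.9)), (76, np.float64(73.5), np.float64(35.3))] now [(2022, np.float64(88.4), np.float64(27.6))]
130 top start [(458, np.float64(153.7), np.float64(35.5))] now [(325, np.float64(71.2), np.float64(25.5)), (174, np.float64(69.9), np.float64(38.6))]
150 scene start [(587, np.float64(147.5), np.float64(33.1))] now [(782, np.float64(73.6), np.float64(34.2))]
150 top start [] now []
170 scene start [] now []
170 top start [] now []
3 [284.8 201.9]
4 [287.4 204.6]
5 [288.5 207.9]
[[274 199]
 [275 199]
 [276 199]
 [277 199]
 [278 199]
 [279 199]
 [270 200]
 [271 200]
 [283 200]
 [284 200]
 [267 201]
 [286 201]
 [287 201]
 [288 201]
 [289 201]
 [290 201]
 [291 201]
 [292 201]
 [265 202]
 [286 202]
 [287 202]
 [288 202]
 [289 202]
 [290 202]
 [291 202]
 [292 202]
 [294 202]
 [284 203]
 [285 203]
 [286 203]
 [287 203]
 [288 203]
 [289 203]
 [283 204]
 [284 204]
 [285 204]
 [286 204]
 [295 209]
 [295 210]
 [296 214]] [[141 152 159]
 [139 150 160]
 [139 150 160]
 [140 151 160]
 [143 152 162]
 [142 152 160]
 [141 153 164]
 [131 146 167]
 [133 147 165]
 [141 152 159]
 [141 151 158]
 [134 149 167]
 [141 155 168]
 [145 160 174]
 [150 166 182]
 [157 173 191]
 [167 180 195]
 [170 180 190]
 [141 151 159]
 [136 155 190]
 [150 168 195]
 [159 175 197]
 [163 178 198]
 [160 174 199]
 [147 164 195]
 [134 151 185]
 [132 143 157]
 [134 156 203]
 [147 168 206]
 [160 177 206]
 [162 178 205]
 [149 167 200]
 [137 155 192]
 [141 157 197]
 [159 173 202]
 [153 171 202]
 [143 163 199]
 [154 158 171]
 [135 144 172]
 [141 145 162]]
```

The line slope in the scene view (0.29, against 0.32 for click 4 and 0.78 for click 3) and the top view (about 67°, against 64°) both point to click 4. A quick wrist look over the dial will confirm it before locking.

Call:
carry_out --series '[{"delta_rot": [0, 0, 0], "travel": [-0.33, 0.94, 0.75], "fingers": 1}, {"delta_rot": [0, 0, 0], "travel": [-0.33, 0.94, 0.75], "fingers": 1}, {"delta_rot": [0, 0, 0], "travel": [-0.33, 0.94, 0.75], "fingers": 1}, {"delta_rot": [0, 0, 0], "travel": [-0.33, 0.94, 0.75], "fingers": 1}, {"delta_rot": [0, 0, 0], "travel": [0, 0, 0], "fingers": 1}]'

```text
clock: 16.0
tcp_pos: [0.5871, -0.0889, 0.3147]
orientation: [0.002, 0.579, 0.815, 0.001]
wrist_force: [1.0, -0.4, 1.2]
finger_gap: 0.0003
grip_force: 0.0
```

```bash
cat > wl.py <<'E'
from h import *
c=cam("wrist"); pc=proj(c,[.57,-.0115,.152]); print("pc",pc)
m=blue(c); b=min(blobs(m,300),key=lambda b:np.hypot(*(np.array(b[1])-pc))); x,y,w,h=b[2]; q=np.zeros_like(m); q[y:y+h,x:x+w]=m[y:y+h,x:x+w]
k=cv2.convexHull(max(cv2.findContours(q,0,1)[0],key=len)); e=cv2.fitEllipse(k); A=onz(c,e[0],.152)[:2]; print(b,"axis",A.round(4),e[1])
H=c["hsv"]; d=np.zeros_like(m); cv2.fillPoly(d,[k],1); d=cv2.erode(d,np.ones((7,7),np.uint8)); d&=((H[...,1]<110)&(H[...,2]>120)).astype(np.uint8)
print(blobs(d,20)); ys,xs=np.nonzero(d); P=np.array([onz(c,p,.176)[:2] for p in zip(xs,ys)],np.float32)
v=cv2.fitLine(P,2,0,.001,.001).ravel(); print("line dir",np.degrees(np.arctan2(v[1],v[0])),"centroid",P.mean(0),(P.mean(0)-A)*1e3)
for bb in blobs(red(c),60): print("red",bb,onz(c,bb[1],.1605))
E
python3 wl.py
```

```text
pc [291.32380762  97.30301264]
(10057, [292.2, 93.3], [237, 34, 112, 118]) axis [ 0.5703 -0.0068] (111.60359191894531, 119.9101791381836)
[(241, [319.3, 64.6], [305, 48, 30, 34])]
line dir 67.42992 centroid [0.581256   0.01610202] [10.98308577 22.94252183]
red (998, [29.1, 362.0], [0, 351, 65, 23]) [ 0.40769175 -0.33460687  0.1605    ]
```

The wrist view gives the lug at 64–67°, against 64.3° for click 4, so that is confirmed. Returning behind the tab and going down.

Call:
carry_out --series '[{"delta_rot": [0, 0, 0], "travel": [0.33, -0.94, -0.75], "fingers": 1}, {"delta_rot": [0, 0, 0], "travel": [0.33, -0.94, -0.75], "fingers": 1}, {"delta_rot": [0, 0, 0], "travel": [0.33, -0.94, -0.75], "fingers": 1}, {"delta_rot": [0, 0, 0], "travel": [0.33, -0.94, -0.75], "fingers": 1}, {"delta_rot": [0, 0, 0], "travel": [0, 0, 0], "fingers": 1}]'

```text
clock: 16.68
tcp_pos: [0.6192, -0.1878, 0.2325]
orientation: [-0.002, 0.582, 0.814, -0.001]
wrist_force: [0.1, 1.5, 0.5]
finger_gap: -0.0001
grip_force: 0.0
```

Call:
carry_out --series '[{"delta_rot": [0, 0, 0], "travel": [0, 0, -0.93], "fingers": 1}, {"delta_rot": [0, 0, 0], "travel": [0, 0, -0.93], "fingers": 1}, {"delta_rot": [0, 0, 0], "travel": [0, 0, -0.93], "fingers": 1}, {"delta_rot": [0, 0, 0], "travel": [0, 0, -0.91], "fingers": 1}, {"delta_rot": [0, 0, 0], "travel": [0, 0, 0], "fingers": 1}]'

```text
clock: 17.3
tcp_pos: [0.6187, -0.1846, 0.1422]
orientation: [-0.002, 0.58, 0.815, -0.0]
wrist_force: [-1.3, 0.3, 0.2]
finger_gap: 0.0003
grip_force: 0.0
```

Call:
carry_out --series '[{"delta_rot": [0, 0, 0], "travel": [-0.05, 0.15, 0], "fingers": 1}, {"delta_rot": [0, 0, 0], "travel": [-0.05, 0.15, 0], "fingers": 1}, {"delta_rot": [0, 0, 0], "travel": [0, 0, 0], "fingers": 1}]'

```text
clock: 17.68
tcp_pos: [0.6179, -0.1775, 0.1449]
orientation: [0.001, 0.58, 0.815, 0.0]
wrist_force: [0.8, 0.4, -0.1]
finger_gap: -0.0001
grip_force: 0.0
```

Call:
carry_out --series '[{"delta_rot": [0, 0, 0], "travel": [-0.04, 0.11, 0], "fingers": 1}, {"delta_rot": [0, 0, 0], "travel": [-0.04, 0.11, 0], "fingers": 1}, {"delta_rot": [0, 0, 0], "travel": [-0.04, 0.11, 0], "fingers": 1}, {"delta_rot": [0, 0, 0], "travel": [-0.04, 0.11, 0], "fingers": 1}, {"delta_rot": [0, 0, 0], "travel": [0, 0, 0], "fingers": 1}]'

```text
clock: 18.3
tcp_pos: [0.6135, -0.1665, 0.144]
orientation: [0.0, 0.58, 0.815, 0.0]
wrist_force: [0.9, -1.8, 0.8]
finger_gap: 0.0
grip_force: 0.7
```

Call:
carry_out --series '[{"delta_rot": [0, 0, 0], "travel": [-0.04, 0.11, 0], "fingers": 1}, {"delta_rot": [0, 0, 0], "travel": [-0.04, 0.11, 0], "fingers": 1}, {"delta_rot": [0, 0, 0], "travel": [-0.04, 0.11, 0], "fingers": 1}, {"delta_rot": [0, 0, 0], "travel": [0, 0, 0], "fingers": 1}]'

```text
clock: 18.8
tcp_pos: [0.6102, -0.158, 0.1437]
orientation: [-0.0, 0.58, 0.815, 0.0]
wrist_force: [1.5, -1.4, 0.8]
finger_gap: 0.0002
grip_force: 0.5
```

Sliding with about 2 N of friction. Carrying on to the stop in small steps.

Call:
carry_out --series '[{"delta_rot": [0, 0, 0], "travel": [-0.03, 0.08, 0], "fingers": 1}, {"delta_rot": [0, 0, 0], "travel": [-0.03, 0.08, 0], "fingers": 1}, {"delta_rot": [0, 0, 0], "travel": [0, 0, 0], "fingers": 1}]'

```text
clock: 19.18
tcp_pos: [0.6088, -0.1542, 0.1437]
orientation: [-0.0, 0.58, 0.815, 0.0]
wrist_force: [0.5, -1.1, 0.5]
finger_gap: 0.0001
grip_force: 0.6
```

Call:
carry_out --series '[{"delta_rot": [0, 0, 0], "travel": [-0.03, 0.08, 0], "fingers": 1}, {"delta_rot": [0, 0, 0], "travel": [-0.03, 0.08, 0], "fingers": 1}, {"delta_rot": [0, 0, 0], "travel": [0, 0, 0], "fingers": 1}]'

```text
clock: 19.55
tcp_pos: [0.6072, -0.1502, 0.1437]
orientation: [-0.0, 0.58, 0.815, 0.0]
wrist_force: [0.8, -0.6, -0.6]
finger_gap: -0.0001
grip_force: 0.6
```

Call:
carry_out --series '[{"delta_rot": [0, 0, 0], "travel": [-0.03, 0.08, 0], "fingers": 1}, {"delta_rot": [0, 0, 0], "travel": [0, 0, 0], "fingers": 1}]'

```text
clock: 19.8
tcp_pos: [0.6065, -0.1482, 0.1437]
orientation: [-0.0, 0.58, 0.815, 0.0]
wrist_force: [1.2, -1.2, -0.7]
finger_gap: 0.0004
grip_force: 0.6
```

Call:
carry_out --series '[{"delta_rot": [0, 0, 0], "travel": [-0.03, 0.08, 0], "fingers": 1}, {"delta_rot": [0, 0, 0], "travel": [0, 0, 0], "fingers": 1}]'

```text
clock: 20.05
tcp_pos: [0.6064, -0.148, 0.1439]
orientation: [0.001, 0.58, 0.814, -0.001]
wrist_force: [2.8, -6.2, -2.1]
finger_gap: 0.0001
grip_force: 3.2
```

Call:
carry_out --series '[{"delta_rot": [0, 0, 0], "travel": [-0.03, 0.08, 0], "fingers": 1}, {"delta_rot": [0, 0, 0], "travel": [0, 0, 0], "fingers": 1}]'

```text
clock: 20.3
tcp_pos: [0.6064, -0.1478, 0.1439]
orientation: [0.003, 0.581, 0.814, -0.002]
wrist_force: [4.8, -11.5, -4.9]
finger_gap: 0.0002
grip_force: 5.8
```

Firm stop at 12 N, so the tab is home. I'm backing straight off, going up, and shifting for a last check of both parts.

Call:
carry_out --series '[{"delta_rot": [0, 0, 0], "travel": [0.13, -0.38, 0], "fingers": 1}, {"delta_rot": [0, 0, 0], "travel": [0.13, -0.38, 0], "fingers": 1}, {"delta_rot": [0, 0, 0], "travel": [0, 0, 1], "fingers": 1}, {"delta_rot": [0, 0, 0], "travel": [0, 0, 1], "fingers": 1}, {"delta_rot": [0, 0, 0], "travel": [0, 0, 1], "fingers": 1}]'

```text
clock: 20.92
tcp_pos: [0.6113, -0.1634, 0.2194]
orientation: [-0.001, 0.58, 0.815, 0.0]
wrist_force: [0.4, 1.2, -0.5]
finger_gap: 0.0001
grip_force: 0.0
```

Call:
carry_out --series '[{"delta_rot": [0, 0, 0], "travel": [0, 0.3, 1], "fingers": 1}, {"delta_rot": [0, 0, 0], "travel": [0, 0.3, 1], "fingers": 1}, {"delta_rot": [0, 0, 0], "travel": [0, 0.3, 1], "fingers": 1}, {"delta_rot": [0, 0, 0], "travel": [0, 0.3, 1], "fingers": 1}, {"delta_rot": [0, 0, 0], "travel": [0, 0, 0.5], "fingers": 1}]'

```text
clock: 21.55
tcp_pos: [0.6119, -0.1331, 0.3329]
orientation: [0.001, 0.58, 0.815, 0.0]
wrist_force: [0.4, -0.0, -0.3]
finger_gap: -0.0
grip_force: 0.0
```

Call:
carry_out --series '[{"delta_rot": [0, 0, 0], "travel": [0, 0, 0], "fingers": 1}, {"delta_rot": [0, 0, 0], "travel": [0, 0, 0], "fingers": 1}]'

```text
clock: 21.8
tcp_pos: [0.6114, -0.1337, 0.33]
orientation: [-0.001, 0.58, 0.814, -0.0]
wrist_force: [-0.2, -0.4, -0.2]
finger_gap: -0.0
grip_force: 0.0
```

```bash
python3 wl.py; python3 -c "
from arc import *
u=np.array([-.3305,.9438]); x=np.array([.9438,.3305]); print('home expected',A-.010*x-.125*u)"
```

```text
pc [281.98054227  35.02734787]
(8533, [283.1, 41.4], [228, 0, 111, 93]) axis [ 0.5701 -0.0081] (110.74369049072266, 122.29719543457031)
[(85, [300.6, 5.3], [295, 0, 14, 13])]
line dir 63.554176 centroid [0.5779518  0.00798341] [ 7.88841526 16.09310315]
red (486, [273.0, 181.7], [258, 174, 31, 17]) [ 0.60219679 -0.12922678  0.1605    ]
red (938, [28.5, 327.9], [0, 316, 62, 23]) [ 0.41521981 -0.35392135  0.1605    ]
home expected [ 0.6018745 -0.13278  ]
```

The lug is at 64° (click 4) and the tab is at its home position. The gripper is clear of everything, so I'm handing in.

```bash
python3 -c "
from workcell import env
print(env.hand_in())"
```

```text
the job is handed in; nothing more can be done
None
```

I turned the dial exactly four clicks clockwise, pushed the lock tab home against its stop, and handed the job in after about 22 s with the gripper clear; the last wrist view showed the lug still on click four.

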